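# Run the copying-rail pointer to the red stop

## Robot

A 6-joint arm with a two-finger parallel gripper is mounted at the origin on the work surface. World frame = base frame: x ahead of the robot, y to its left, z up, the work surface at z = 0. Lengths are in m, angles in rad, forces in N, time in s.
With the tool pointing down it reaches from about 0.325 to 1 m from the base axis. Payload 5.1 kg.
Tool frame: the origin (TCP) lies at the very end of the fingers, on their centre line; the grasp point (between the pads) lies bot.grip_depth behind it (bot.grip_depth is the distance from the TCP to the grasp point, in m); z points along the fingers, y is the line along which they close (so a half turn about z gives the same grasp; the last joint's range is limited). The gripper opens to 85 mm and grips with 20 to 120 N. Pads are 22 mm wide; open, the fingers measure 114 mm over their backs; the gripper's body (76 mm by 85 mm) begins 54 mm behind the grasp point. The pads swing forward as they close: fully open they stand 13 mm farther back than shut.
Start: joints at [-1.338, 0.124, 1.65, -0, 1.367, -0.083], TCP at [0.202, -0.618, 0.231] pointing down, gripper open.
Joint ranges: [-2.61, 2.61], [-1.02, 2.33], [0.03, 2.71], [-1.35, 4.49], [0.32, 2.68], [-2.91, 2.91]. Speed limits (rad/s): [2.57, 2.57, 3.14, 3.14, 3.14, 3.14].

## Interface

Orientations are given as a 3x3 rotation matrix whose columns are the frame's x, y, z axes.
In Python, from rig import bot gives the robot as it stands.
- The arm moves only by the shell command python3 -m crank 'ROWS' [FORCE]. ROWS is JSON, a list of rows, each an object of numbers: "gripper": the finger opening in mm, from 0 to 85.4; "tx", "ty", "tz": the shift along the tool's x, y, z each as a share of 150 mm, from -1 to 1; "ax", "ay", "az": the turn, a rotation vector about the tool's x, y, z each as a share of 90 degrees, from -1 to 1. In form: [{"gripper": .., "tx": .., "ty": .., "tz": .., "ax": .., "ay": .., "az": ..}, ...]. A call has 1 to 12 rows; each row is the pose to reach, as a shift and turn from the pose commanded when the call began, along the tool's axes at that moment; what a row does not reach only later rows make up. A row lasts 1/12 s, in which the tool goes at most 41.7 mm and 7.16 degrees, less where a joint would pass 70% of its speed; a pose out of reach is approached as far as the arm can. A call with a number of a shift or a turn outside -1 to 1 is refused whole. A call with a gripper value outside its range is refused whole. The fingers move at their own pace and stop on an object; FORCE is the grip in N (left out, the last holds). Time passes only in rows, so rows that repeat a pose let the fingers close. It gives the time, the measured TCP pose, the force, the opening and the grip force at its end, in the units of the state.
- bot.state(): the state, without advancing time (a new reading comes with each control period).
- bot.get_image(name): name is "scene" or "top"; returns (picture, depth): 384x512x3 uint8, blue, green, red; 384x512 float32, m along the optical axis (not along the pixel's ray), 0 where there is no reading.
- bot.get_calibration(name): a dict with "fx", "fy", "cx", "cy" (pixels), "view" (4x4, takes a point from world to camera coordinates). Camera axes: x right, y up, looking along -z (the intrinsics and any distortion apply to the point x, -y, -z); pixel columns grow to the right and rows downward; lengths in m; the calibration is good to about 2 mm. A picture is of the moment at which its call begins. get_calibration takes no time and is no camera call.
- bot.finish_job(): hands the job in; it is judged then, once.
Trained networks look in the newest picture that a camera, given by its name, has taken for a name from the list of things; names that differ only in an ending like _2 or _b are one class to them, and where a whole thing is asked for, a point or a joint stands for the part that bears it (a point fixed in the world has none). Each returns a list of dicts, best first, with "conf" (0 to 1); they miss things now and then, are a little off and sometimes report something else, mostly with a low value. They report only what shows in the picture. A call takes as long as a camera call.
- bot.regions_of(camera, name): "region" (384x512 bool, what is visible of it) and "extent" ([left, top, right, bottom] in pixels, round what is visible of it).
The state is a dict: "clock": time; "joint_positions": joint angles; "qvel": joint speeds; "joint_efforts": joint torques, N m; "eef_pos": TCP position; "tool_rot": TCP orientation; "wrist_force": force on the tool from outside, world axes, zero at the start; "torque": the same for the moment, N m; "finger_gap": finger opening in m; "gripper_force": force on a finger pad.
Only numpy, scipy, OpenCV 4.12 (cv2) and the standard library are available. Lean on these libraries where they do the work, as an engineer would, in place of code of your own. Each camera call takes 0.05 s, during which the arm holds its last target. There are 200 camera calls.

## Task

On the carver's copying rail, press down the yellow thumb plate in the middle of the blue carriage to free its brake and, keeping it pressed, push the carriage along until it rests against the red stop. Then let the plate spring up so that the brake holds the carriage there. Never force the carriage along with its brake on, and do not pick up or disturb any of the figures, tools and other things lying round about.

Things in the scene. Friction and masses are not known exactly. Their poses are not given: they have to be found in the camera images.
- carriage_mid (a point): centre point of the blue carriage, 60 mm above the bench. The carriage is captive on the aluminium rail and is 110 mm long along the rail (the point's y axis), 56 mm wide, and 88 mm high over its two end ridges; a thin pointer sticks out 85 mm from its middle on the side away from the robot (the point's x axis). It moves only along the rail, with about 1 N of drag when freed
- carriage (a joint): where the carriage stands along the rail, in m: 0 at mid-rail, growing along the y axis of carriage_mid (roughly to the robot's left)
- plate_top (a point): centre of the top of the yellow ribbed thumb plate in the carriage's middle, 72 mm above the bench when up. The plate is 58 mm long (along the rail) and 44 mm wide; it lies in a well 66 mm long between the two ridges, which rise 16 mm above it; the well is open at both sides across the rail. Pushing on a ridge from inside the well also moves the carriage
- plate (a joint): how far the thumb plate is pressed, in m: 0 (give or take 0.001) when up (a spring-loaded brake holds the carriage with about 25 to 30 N), free by 0.003, 0.006 fully down. The spring needs about 9 N to start and 13 N fully down; let go, the plate springs up and the brake holds again
- red_stop_mid (a point): centre of the red stop block, fixed across the rail, 60 mm above the bench; the block is 30 mm long along the rail, 56 mm wide, its top 79 mm above the bench. The carriage touches it when the two centres are 70 mm apart
- grey_stop_mid (a point): centre of the grey stop block, of the same size as the red one and fixed across the other end of the rail; not the one wanted. Red may be on the left or the right
- figure_a: loose carved pale-wood figure, 170 mm tall on a 75 mm square foot, left of the rail; origin at the centre of its underside; leave it alone
- figure_b: loose carved pale-wood figure, 160 mm tall on a 75 mm square foot, right of the rail; origin at the centre of its underside; leave it alone
- mallet: loose dark wooden mallet lying down, 225 mm long, 73 mm high, on the robot's side of the rail; origin on the bench under it, near the middle of its length; leave it alone
- gouge_a: loose gouge with wooden handle lying down, 220 mm long, 20 mm high, beyond the rail; origin on the bench under it, near the middle of its length; leave it alone
- gouge_b: loose gouge with blue handle lying down, 220 mm long, 20 mm high, beyond the rail; origin on the bench under it, near the middle of its length; leave it alone
- cup: loose cup with an orange lid, 82 mm tall, 70 mm across, beyond the rail; origin at the centre of its underside; leave it alone
- blank: loose half-cut pale wood block, about 70 x 175 x 50 mm, on the robot's side of the rail; origin at the centre of its underside; leave it alone
- bottle: loose bottle with a red cap, 190 mm tall, 62 mm across, to the right; origin at the centre of its underside; leave it alone

How it is judged:
On the way, in this order (a step that is already met when the one before it is completed fails the run):
1. the thumb plate is pressed while the carriage still stands where it started (value of joint plate above 0.0025 m and distance of carriage_mid from where it was at the start of the episode below 0.012 m), for 0.02 s.
2. with the plate still pressed, the carriage comes up against the red stop (value of joint plate above 0.002 m and distance between carriage_mid and red_stop_mid below 0.073 m), for 0.1 s.
At the end, for the whole second after the job is handed in: The carriage stands against the red stop (gap under 3 mm), at rest, with the thumb plate sprung up (within 1.5 mm) so that the brake holds (distance between carriage_mid and red_stop_mid below 0.073 m and value of joint plate below 0.0015 m and velocity of joint carriage between -0.005 and 0.005 m/s); the robot touches nothing.
It fails at once if the carriage is forced along with its brake on (faster than 10 mm/s while the plate is less than 1 mm down) (value of joint plate below 0.001 m and (velocity of joint carriage above 0.01 m/s or velocity of joint carriage below -0.01 m/s)).
It fails at once if one of the bystanders is lifted, carried or shifted more than 15 mm (distance of any of figure_a, figure_b, mallet, gouge_a, gouge_b, cup, blank, bottle from where it was at the start of the episode above 0.015 m).
It also fails if it takes over 35 s, if anything falls off the work surface, if the arm or the gripper's body presses on something with over 40 N, if the wrist force passes 120 N, or if a joint passes its speed limit or range.

## Working session

There is one attempt and no reset: what is moved stays moved. The work goes in short steps, Python scripts to look and compute and a shell command to move; the robot and the scene stay as the last step left them, time stands still between calls to the robot, and variables do not carry over. Pictures are saved under pics/ and viewed, at most 10 in all, crops included, and the job is handed in when it is done.

```bash
mkdir -p pics; cat > h.py <<'E'
import numpy as np, cv2
from rig import bot
def cloud(cam,d):
    c=bot.get_calibration(cam); V=np.array(c["view"]); v,u=np.mgrid[:384,:512]
    P=np.stack([(u-c["cx"])/c["fx"]*d,-(v-c["cy"])/c["fy"]*d,-d,np.ones_like(d)],-1)
    return (P@np.linalg.inv(V).T)[...,:3]
E
python3 - <<'E'
from h import *
print(bot.get_calibration("scene")); 
for n in("scene","top"):
    im,d=bot.get_image(n); cv2.imwrite(f"pics/{n}.png",im); np.savez(f"{n}.npz",im=im,P=cloud(n,d),d=d)
    P=cloud(n,d)
    for k in("carriage","plate","red_stop_mid","grey_stop_mid","plate_top"):
        for r in bot.regions_of(n,k)[:2]:
            m=r["region"]&(d>0); print(n,k,round(r["conf"],2),r["extent"],m.sum(),np.median(P[m],0).round(3),np.percentile(P[m],[2,98],axis=0).round(3).tolist())
s=bot.state();print(s["clock"],s["eef_pos"],s["tool_rot"])
E
```

```text
{'fx': 404.41793281882997, 'fy': 404.41793281882997, 'cx': 257.06940536666104, 'cy': 194.45928442463796, 'view': array([[-0.41668497,  0.90903149, -0.00594846,  0.25136292],
       [-0.72603392, -0.32884995,  0.60393084,  0.35364009],
       [ 0.54703601,  0.25596769,  0.79701452, -1.46119549],
       [ 0.        ,  0.        ,  0.        ,  1.        ]])}
scene carriage 0.96 [256.3, 188.3, 298.2, 222.5] 1056 [0.571 0.042 0.071] [[0.525, -0.011, 0.031], [0.596, 0.093, 0.09]]
scene plate 0.54 [264.4, 191.0, 289.2, 210.1] 324 [0.559 0.036 0.071] [[0.535, 0.005, 0.056], [0.579, 0.067, 0.075]]
scene red_stop_mid 0.62 [333.4, 199.8, 348.0, 234.1] 331 [0.536 0.208 0.076] [[0.495, 0.189, 0.024], [0.549, 0.224, 0.081]]
scene grey_stop_mid 0.57 [219.9, 180.5, 232.7, 211.1] 338 [ 0.604 -0.099  0.074] [[0.562, -0.118, 0.021], [0.617, -0.085, 0.08]]
scene plate_top 0.71 [267.8, 191.5, 291.3, 206.6] 279 [0.556 0.037 0.072] [[0.532, 0.009, 0.067], [0.579, 0.065, 0.075]]
top carriage 0.82 [210.4, 164.5, 249.3, 203.6] 819 [0.554 0.039 0.072] [[0.52, -0.018, 0.002], [0.606, 0.089, 0.092]]
top carriag
[... 214 characters left out ...]
0.078]]
top red_stop_mid 0.78 [165.3, 192.0, 182.1, 216.7] 251 [0.512 0.201 0.076] [[0.477, 0.185, 0.022], [0.544, 0.221, 0.083]]
top red_stop_mid 0.41 [250.1, 127.1, 273.1, 145.8] 408 [ 0.712 -0.056  0.081] [[0.683, -0.086, 0.015], [0.746, -0.029, 0.087]]
top grey_stop_mid 0.58 [269.9, 167.4, 283.3, 194.9] 259 [ 0.582 -0.108  0.076] [[0.544, -0.123, -0.001], [0.619, -0.087, 0.082]]
top plate_top 0.66 [217.2, 183.8, 240.8, 197.3] 282 [0.555 0.036 0.071] [[0.532, 0.009, 0.065], [0.579, 0.063, 0.078]]
0.6 [ 0.20186205 -0.61786411  0.23133673] [[ 9.50558569e-01  3.10545335e-01  4.41629902e-05]
 [ 3.10545337e-01 -9.50558568e-01 -4.45768138e-05]
 [ 2.81363872e-05  5.60874830e-05 -9.99999998e-01]]
```

```bash
python3 - <<'E'
from h import *
A=np.load("scene.npz")["im"];B=np.load("top.npz")["im"]
cv2.imwrite("pics/both.png",np.hstack([cv2.resize(A[60:360,100:480],None,fx=1.05,fy=1.5)[:, :400],cv2.resize(B[60:310,80:380],(400,450))]))
for n in("scene","top"):
    z=np.load(n+".npz");hsv=cv2.cvtColor(z["im"],cv2.COLOR_BGR2HSV);H,S,V=[hsv[...,i].astype(int) for i in range(3)];P=z["P"]
    box=(P[...,0]>.4)&(P[...,0]<.67)&(P[...,1]>-.2)&(P[...,1]<.27)
    for nm,m in(("yel",(H>20)&(H<35)&(S>120)&(abs(P[...,2]-.072)<.006)),("red",((H<8)|(H>172))&(S>120)&(abs(P[...,2]-.079)<.006)&(P[...,1]>.15)),("blueridge",(H>95)&(H<130)&(S>90)&(abs(P[...,2]-.088)<.006))):
        m&=box; q=P[m][:,:2].astype(np.float32); print(n,nm,m.sum(),np.median(P[m][:,2]).round(4),cv2.minAreaRect(q))
        if nm=="blueridge": 
            for s in(q[:,1]>.036,q[:,1]<.036): print(cv2.minAreaRect(q[s]))
E
```

```text
scene yel 287 0.0716 ((0.5561422109603882, 0.037228528410196304), (0.04607388749718666, 0.05670114979147911), 13.731278419494629)
scene red 188 0.0777 ((0.5187982320785522, 0.2053380161523819), (0.05641654506325722, 0.02799273654818535), 12.228792190551758)
scene blueridge 222 0.0875 ((0.5572095513343811, 0.037535857409238815), (0.0535987988114357, 0.10604500770568848), 12.551827430725098)
((0.5476623177528381, 0.08028320968151093), (0.05316628888249397, 0.01914963871240616), 10.468766212463379)
((0.5671849250793457, -0.004873901605606079), (0.05267845839262009, 0.01855817250907421), 10.512721061706543)
top yel 259 0.0715 ((0.5544725656509399, 0.03616199642419815), (0.043397266417741776, 0.05713500827550888), 12.083571434020996)
top red 152 0.0778 ((0.5165823698043823, 0.20328016579151154), (0.05480838567018509, 0.029039809480309486), 15.945809364318848)
top blueridge 217 0.0867 ((0.5533406138420105, 0.035750165581703186), (0.05245739594101906, 0.105016328394413), 12.414639472961426)
((0.5441380143165588, 0.07741756737232208), (0.0524633452296257, 0.01960228569805622), 12.6682767868042)
((0.5626204609870911, -0.006191590800881386), (0.05249657481908798, 0.01870325580239296), 11.716643333435059)
```

View pics/both.png

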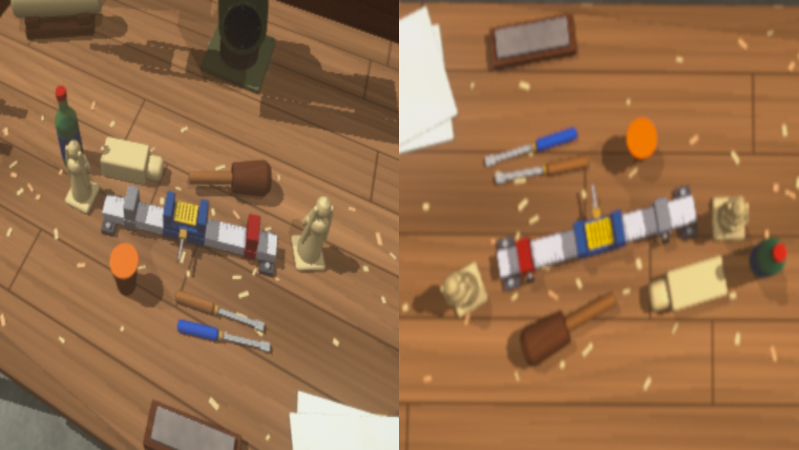

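```bash
R='{"gripper":0,"tx":0.9,"ty":-0.9,"tz":0,"az":0.062}'; python3 -m crank '[{"gripper":0,"tx":0.9,"ty":-0.9,"az":0.062},{"gripper":0,"tx":0.9,"ty":-0.9,"az":0.062},{"gripper":0,"tx":0.9,"ty":-0.9,"az":0.062},{"gripper":0,"tx":0.9,"ty":-0.9,"az":0.062},{"gripper":0,"tx":0.9,"ty":-0.9,"az":0.062},{"gripper":0,"tx":0.9,"ty":-0.9,"az":0.062},{"gripper":0,"tx":0.9,"ty":-0.9,"az":0.062}]'
for i in 1 2 3; do :; done
python3 -m crank '[{"gripper":0,"tx":0.81,"ty":-0.92},{"gripper":0,"tx":0.81,"ty":-0.92},{"gripper":0,"tx":0.81,"ty":-0.92},{"gripper":0,"tx":0.81,"ty":-0.92},{"gripper":0,"tx":0.81,"ty":-0.92},{"gripper":0,"tx":0.81,"ty":-0.92}]'
python3 -c "
from rig import bot;s=bot.state();print(s['clock'],s['eef_pos'],s['tool_rot'],s['finger_gap'],s['wrist_force'],bot.grip_depth)"
```

```text
0.6 [ 0.20186205 -0.61786411  0.23133673] [[ 9.50558569e-01  3.10545335e-01  4.41629902e-05]
 [ 3.10545337e-01 -9.50558568e-01 -4.45768138e-05]
 [ 2.81363872e-05  5.60874830e-05 -9.99999998e-01]] 0.08529081631174486 [ 0.08852288  0.57538001 -0.15492174] 0.0187$[0]: bad value
$[0]: bad value
```

```bash
python3 -m crank '[{"gripper":0,"tx":0.9,"ty":-0.9,"tz":0,"ax":0,"ay":0,"az":0.062},{"gripper":0,"tx":0.9,"ty":-0.9,"tz":0,"ax":0,"ay":0,"az":0.062},{"gripper":0,"tx":0.9,"ty":-0.9,"tz":0,"ax":0,"ay":0,"az":0.062},{"gripper":0,"tx":0.9,"ty":-0.9,"tz":0,"ax":0,"ay":0,"az":0.062},{"gripper":0,"tx":0.9,"ty":-0.9,"tz":0,"ax":0,"ay":0,"az":0.062},{"gripper":0,"tx":0.9,"ty":-0.9,"tz":0,"ax":0,"ay":0,"az":0.062}]'
```

```text
clock: 1.1
eef_pos: [0.29, -0.4441, 0.2315]
tool_rot: [[0.975, 0.221, 0.001], [0.221, -0.975, 0.001], [0.001, -0.001, -1.0]]
wrist_force: [0.1, -0.6, 0.2]
finger_gap: 0.0121
gripper_force: 0.0
```

```bash
python3 -m crank '[{"gripper":0,"tx":0.81,"ty":-0.92,"tz":0,"ax":0,"ay":0,"az":0},{"gripper":0,"tx":0.81,"ty":-0.92,"tz":0,"ax":0,"ay":0,"az":0},{"gripper":0,"tx":0.81,"ty":-0.92,"tz":0,"ax":0,"ay":0,"az":0},{"gripper":0,"tx":0.81,"ty":-0.92,"tz":0,"ax":0,"ay":0,"az":0},{"gripper":0,"tx":0.81,"ty":-0.92,"tz":0,"ax":0,"ay":0,"az":0},{"gripper":0,"tx":0.81,"ty":-0.92,"tz":0,"ax":0,"ay":0,"az":0}]'
python3 -m crank '[{"gripper":0,"tx":0.81,"ty":-0.92,"tz":0,"ax":0,"ay":0,"az":0},{"gripper":0,"tx":0.81,"ty":-0.92,"tz":0,"ax":0,"ay":0,"az":0},{"gripper":0,"tx":0.81,"ty":-0.92,"tz":0,"ax":0,"ay":0,"az":0},{"gripper":0,"tx":0.81,"ty":-0.92,"tz":0,"ax":0,"ay":0,"az":0},{"gripper":0,"tx":0.81,"ty":-0.92,"tz":0,"ax":0,"ay":0,"az":0},{"gripper":0,"tx":0.81,"ty":-0.92,"tz":0,"ax":0,"ay":0,"az":0}]'
python3 -m crank '[{"gripper":0,"tx":0.81,"ty":-0.92,"tz":0,"ax":0,"ay":0,"az":0},{"gripper":0,"tx":0.81,"ty":-0.92,"tz":0,"ax":0,"ay":0,"az":0},{"gripper":0,"tx":0.81,"ty":-0.92,"tz":0,"ax":0,"ay":0,"az":0},{"gripper":0,"tx":0.81,"ty":-0.92,"tz":0,"ax":0,"ay":0,"az":0},{"gripper":0,"tx":0.81,"ty":-0.92,"tz":0,"ax":0,"ay":0,"az":0},{"gripper":0,"tx":0.81,"ty":-0.92,"tz":0,"ax":0,"ay":0,"az":0},{"gripper":0,"tx":0.81,"ty":-0.92,"tz":0,"ax":0,"ay":0,"az":0}]'
```

```text
clock: 1.6
eef_pos: [0.3783, -0.2844, 0.2317]
tool_rot: [[0.975, 0.221, 0.001], [0.221, -0.975, -0.0], [0.001, 0.0, -1.0]]
wrist_force: [-0.3, 0.5, -0.4]
finger_gap: -0.0002
gripper_force: 0.0
clock: 2.1
eef_pos: [0.467, -0.124, 0.2315]
tool_rot: [[0.975, 0.22, 0.001], [0.22, -0.975, 0.0], [0.001, -0.0, -1.0]]
wrist_force: [-0.1, 0.7, 0.2]
finger_gap: 0.0001
gripper_force: 0.0
clock: 2.68
eef_pos: [0.5548, 0.0344, 0.231]
tool_rot: [[0.976, 0.217, -0.001], [0.217, -0.976, -0.001], [-0.001, 0.001, -1.0]]
wrist_force: [-0.0, -0.0, 0.1]
finger_gap: 0.0001
gripper_force: 0.0
```

```bash
python3 -m crank '[{"gripper":0,"tx":0,"ty":-0.01,"tz":0.25,"ax":0,"ay":0,"az":0},{"gripper":0,"tx":0,"ty":-0.01,"tz":0.5,"ax":0,"ay":0,"az":0},{"gripper":0,"tx":0,"ty":-0.01,"tz":0.7,"ax":0,"ay":0,"az":0},{"gripper":0,"tx":0,"ty":-0.01,"tz":0.85,"ax":0,"ay":0,"az":0},{"gripper":0,"tx":0,"ty":-0.01,"tz":0.95,"ax":0,"ay":0,"az":0},{"gripper":0,"tx":0,"ty":-0.01,"tz":0.95,"ax":0,"ay":0,"az":0},{"gripper":0,"tx":0,"ty":-0.01,"tz":0.95,"ax":0,"ay":0,"az":0}]'
python3 - <<'E'
from h import *
for n in("scene","top"):
    im,d=bot.get_image(n);cv2.imwrite(f"pics/n_{n}.png",im)
A=cv2.imread("pics/n_scene.png");B=cv2.imread("pics/n_top.png")
cv2.imwrite("pics/near.png",np.hstack([cv2.resize(A[130:250,200:330],(400,370)),cv2.resize(B[130:230,160:270],(400,370))]))
E
```

```text
clock: 3.27
eef_pos: [0.5533, 0.035, 0.0882]
tool_rot: [[0.977, 0.214, -0.002], [0.214, -0.977, -0.0], [-0.002, -0.0, -1.0]]
wrist_force: [-0.8, -0.4, 0.4]
finger_gap: -0.0002
gripper_force: 0.0
```

View pics/near.png

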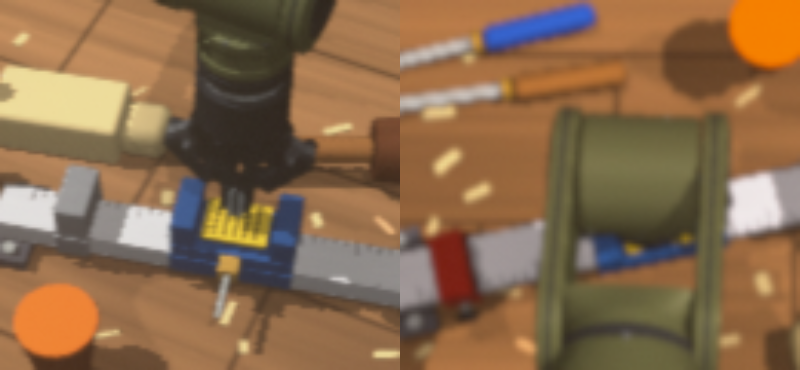

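The fingers (left half, about (237,200)) hang over the yellow plate between the two ridges, clear of both. Pressing next.

```bash
python3 -m crank '[{"gripper":0,"tx":0.01,"ty":-0.01,"tz":0.06,"ax":0,"ay":0,"az":0},{"gripper":0,"tx":0.01,"ty":-0.01,"tz":0.1,"ax":0,"ay":0,"az":0},{"gripper":0,"tx":0.01,"ty":-0.01,"tz":0.12,"ax":0,"ay":0,"az":0},{"gripper":0,"tx":0.01,"ty":-0.01,"tz":0.13,"ax":0,"ay":0,"az":0},{"gripper":0,"tx":0.01,"ty":-0.01,"tz":0.14,"ax":0,"ay":0,"az":0},{"gripper":0,"tx":0.01,"ty":-0.01,"tz":0.14,"ax":0,"ay":0,"az":0}]'
```

```text
clock: 3.87
eef_pos: [0.5556, 0.0388, 0.0693]
tool_rot: [[0.976, 0.217, 0.0], [0.217, -0.976, -0.001], [-0.0, 0.001, -1.0]]
wrist_force: [-4.4, -0.8, 10.0]
finger_gap: -0.0003
gripper_force: 4.8
```

```bash
python3 -m crank '[{"gripper":0,"tx":0,"ty":0,"tz":0.015,"ax":0,"ay":0,"az":0},{"gripper":0,"tx":0,"ty":0,"tz":0.03,"ax":0,"ay":0,"az":0},{"gripper":0,"tx":0,"ty":0,"tz":0.04,"ax":0,"ay":0,"az":0},{"gripper":0,"tx":0,"ty":0,"tz":0.04,"ax":0,"ay":0,"az":0},{"gripper":0,"tx":0,"ty":0,"tz":0.04,"ax":0,"ay":0,"az":0}]'
```

```text
clock: 4.28
eef_pos: [0.5559, 0.0386, 0.0658]
tool_rot: [[0.976, 0.217, -0.0], [0.217, -0.976, -0.001], [-0.001, 0.001, -1.0]]
wrist_force: [-10.6, -1.6, 21.4]
finger_gap: -0.0003
gripper_force: 10.6
```

```bash
python3 -m crank '[{"gripper":0,"tx":0,"ty":-0.02,"tz":0,"ax":0,"ay":0,"az":0},{"gripper":0,"tx":0,"ty":-0.05,"tz":0,"ax":0,"ay":0,"az":0},{"gripper":0,"tx":0,"ty":-0.08,"tz":0,"ax":0,"ay":0,"az":0},{"gripper":0,"tx":0,"ty":-0.11,"tz":0,"ax":0,"ay":0,"az":0},{"gripper":0,"tx":0,"ty":-0.14,"tz":0,"ax":0,"ay":0,"az":0},{"gripper":0,"tx":0,"ty":-0.17,"tz":0,"ax":0,"ay":0,"az":0},{"gripper":0,"tx":0,"ty":-0.2,"tz":0,"ax":0,"ay":0,"az":0},{"gripper":0,"tx":0,"ty":-0.2,"tz":0,"ax":0,"ay":0,"az":0}]'
python3 - <<'E'
from h import *
im,d=bot.get_image("scene");cv2.imwrite("pics/p1.png",cv2.resize(im[130:250,200:360],(800,600)))
E
```

```text
clock: 4.95
eef_pos: [0.5493, 0.0685, 0.0658]
tool_rot: [[0.976, 0.218, -0.0], [0.218, -0.976, -0.001], [-0.0, 0.001, -1.0]]
wrist_force: [-9.8, -1.2, 20.0]
finger_gap: -0.0001
gripper_force: 10.7
```

View pics/p1.png

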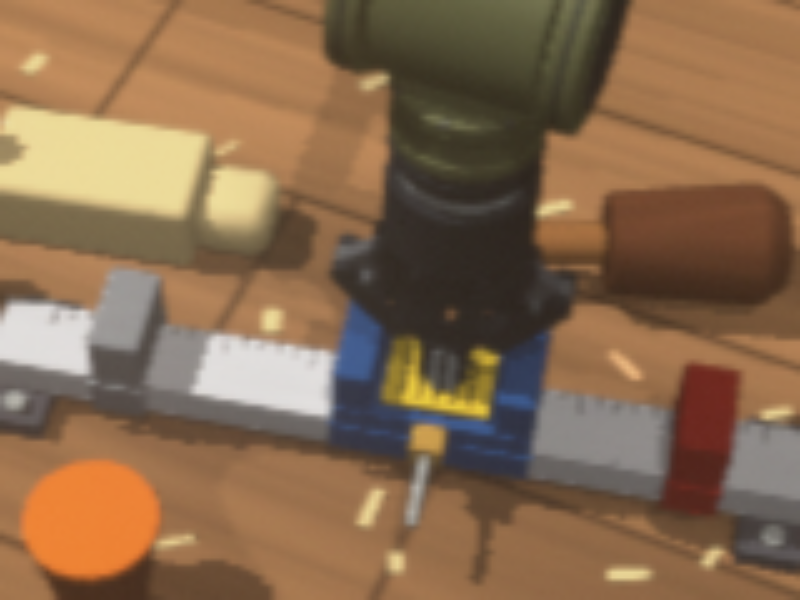

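Fingers still centred on the plate (445,370) and the carriage has moved with them; about 70 mm remain to the red block at (705,440).

```bash
python3 -m crank '[{"gripper":0,"tx":0,"ty":-0.03,"tz":0,"ax":0,"ay":0,"az":0},{"gripper":0,"tx":0,"ty":-0.07,"tz":0,"ax":0,"ay":0,"az":0},{"gripper":0,"tx":0,"ty":-0.11,"tz":0,"ax":0,"ay":0,"az":0},{"gripper":0,"tx":0,"ty":-0.15,"tz":0,"ax":0,"ay":0,"az":0},{"gripper":0,"tx":0,"ty":-0.19,"tz":0,"ax":0,"ay":0,"az":0},{"gripper":0,"tx":0,"ty":-0.23,"tz":0,"ax":0,"ay":0,"az":0},{"gripper":0,"tx":0,"ty":-0.27,"tz":0,"ax":0,"ay":0,"az":0},{"gripper":0,"tx":0,"ty":-0.31,"tz":0,"ax":0,"ay":0,"az":0},{"gripper":0,"tx":0,"ty":-0.35,"tz":0,"ax":0,"ay":0,"az":0},{"gripper":0,"tx":0,"ty":-0.38,"tz":0,"ax":0,"ay":0,"az":0},{"gripper":0,"tx":0,"ty":-0.4,"tz":0,"ax":0,"ay":0,"az":0},{"gripper":0,"tx":0,"ty":-0.4,"tz":0,"ax":0,"ay":0,"az":0}]'
python3 -m crank '[{"gripper":0,"tx":0,"ty":-0.01,"tz":0,"ax":0,"ay":0,"az":0},{"gripper":0,"tx":0,"ty":-0.02,"tz":0,"ax":0,"ay":0,"az":0},{"gripper":0,"tx":0,"ty":-0.03,"tz":0,"ax":0,"ay":0,"az":0},{"gripper":0,"tx":0,"ty":-0.04,"tz":0,"ax":0,"ay":0,"az":0},{"gripper":0,"tx":0,"ty":-0.05,"tz":0,"ax":0,"ay":0,"az":0},{"gripper":0,"tx":0,"ty":-0.06,"tz":0,"ax":0,"ay":0,"az":0},{"gripper":0,"tx":0,"ty":-0.06,"tz":0,"ax":0,"ay":0,"az":0}]'
```

```text
clock: 6.0
eef_pos: [0.5362, 0.1274, 0.0658]
tool_rot: [[0.976, 0.218, -0.0], [0.218, -0.976, -0.0], [-0.0, 0.0, -1.0]]
wrist_force: [-10.5, -1.5, 20.9]
finger_gap: 0.0003
gripper_force: 10.7
clock: 6.58
eef_pos: [0.5344, 0.1357, 0.0658]
tool_rot: [[0.976, 0.218, -0.0], [0.218, -0.976, -0.001], [-0.0, 0.001, -1.0]]
wrist_force: [-9.1, -2.1, 21.7]
finger_gap: 0.0001
gripper_force: 10.7
```

```bash
python3 -m crank '[{"gripper":0,"tx":0,"ty":-0.01,"tz":0,"ax":0,"ay":0,"az":0},{"gripper":0,"tx":0,"ty":-0.02,"tz":0,"ax":0,"ay":0,"az":0},{"gripper":0,"tx":0,"ty":-0.03,"tz":0,"ax":0,"ay":0,"az":0},{"gripper":0,"tx":0,"ty":-0.03,"tz":0,"ax":0,"ay":0,"az":0}]'
python3 - <<'E'
from h import *
im,d=bot.get_image("scene");cv2.imwrite("pics/p2.png",cv2.resize(im[130:250,220:380],(800,600)))
E
```

```text
clock: 6.92
eef_pos: [0.5336, 0.1394, 0.0658]
tool_rot: [[0.976, 0.218, 0.0], [0.218, -0.976, -0.002], [-0.0, 0.002, -1.0]]
wrist_force: [-10.0, -5.0, 21.2]
finger_gap: 0.0002
gripper_force: 10.6
```

View pics/p2.png

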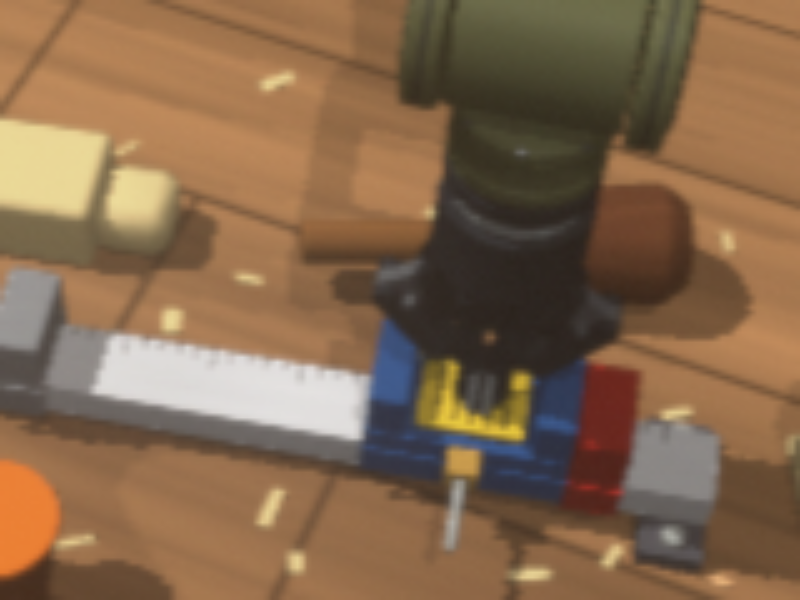

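The carriage's left ridge at (575,430) touches the red block at (600,430), and the sideways force has begun to rise; a little more push to make sure, then straight up.

```bash
python3 -m crank '[{"gripper":0,"tx":0,"ty":-0.01,"tz":0,"ax":0,"ay":0,"az":0},{"gripper":0,"tx":0,"ty":-0.02,"tz":0,"ax":0,"ay":0,"az":0},{"gripper":0,"tx":0,"ty":-0.02,"tz":0,"ax":0,"ay":0,"az":0},{"gripper":0,"tx":0,"ty":-0.02,"tz":0,"ax":0,"ay":0,"az":0}]'
python3 -m crank '[{"gripper":0,"tx":0,"ty":0,"tz":-0.02,"ax":0,"ay":0,"az":0},{"gripper":0,"tx":0,"ty":0,"tz":-0.04,"ax":0,"ay":0,"az":0},{"gripper":0,"tx":0,"ty":0,"tz":-0.06,"ax":0,"ay":0,"az":0},{"gripper":0,"tx":0,"ty":0,"tz":-0.08,"ax":0,"ay":0,"az":0},{"gripper":0,"tx":0,"ty":0,"tz":-0.12,"ax":0,"ay":0,"az":0},{"gripper":0,"tx":0,"ty":0,"tz":-0.25,"ax":0,"ay":0,"az":0},{"gripper":0,"tx":0,"ty":0,"tz":-0.45,"ax":0,"ay":0,"az":0},{"gripper":0,"tx":0,"ty":0,"tz":-0.7,"ax":0,"ay":0,"az":0},{"gripper":0,"tx":0,"ty":0,"tz":-0.95,"ax":0,"ay":0,"az":0},{"gripper":0,"tx":0,"ty":0,"tz":-0.95,"ax":0,"ay":0,"az":0},{"gripper":0,"tx":0,"ty":0,"tz":-0.95,"ax":0,"ay":0,"az":0}]'
python3 - <<'E'
from h import *
im,d=bot.get_image("scene");cv2.imwrite("pics/p3.png",cv2.resize(im[130:250,220:380],(800,600)))
hsv=cv2.cvtColor(im,cv2.COLOR_BGR2HSV);H,S=hsv[...,0].astype(int),hsv[...,1];P=cloud("scene",d)
b=(P[...,0]>.4)&(P[...,0]<.67)&(P[...,1]>0)&(P[...,1]<.27)
for m in((H>20)&(H<35)&(S>120)&(abs(P[...,2]-.072)<.01)&b,((H<8)|(H>172))&(S>120)&(abs(P[...,2]-.079)<.006)&b):
    print(np.median(P[m],0).round(4),cv2.minAreaRect(P[m][:,:2].astype(np.float32)))
E
```

```text
clock: 7.3
eef_pos: [0.5341, 0.1409, 0.0658]
tool_rot: [[0.976, 0.218, 0.003], [0.218, -0.976, -0.005], [0.002, 0.005, -1.0]]
wrist_force: [-5.5, -9.8, 19.0]
finger_gap: 0.0
gripper_force: 9.2
clock: 8.22
eef_pos: [0.5337, 0.1433, 0.2078]
tool_rot: [[0.976, 0.217, 0.006], [0.217, -0.976, 0.001], [0.006, 0.0, -1.0]]
wrist_force: [-0.5, -1.3, -0.1]
finger_gap: 0.0002
gripper_force: 0.0
[0.5352 0.1385 0.0719] ((0.5329486131668091, 0.13766968250274658), (0.045131586492061615, 0.056719906628131866), 13.755173683166504)
[0.5211 0.206  0.0777] ((0.5195965766906738, 0.2057921588420868), (0.05699744448065758, 0.027668429538607597), 11.4468412399292)
```

View pics/p3.png

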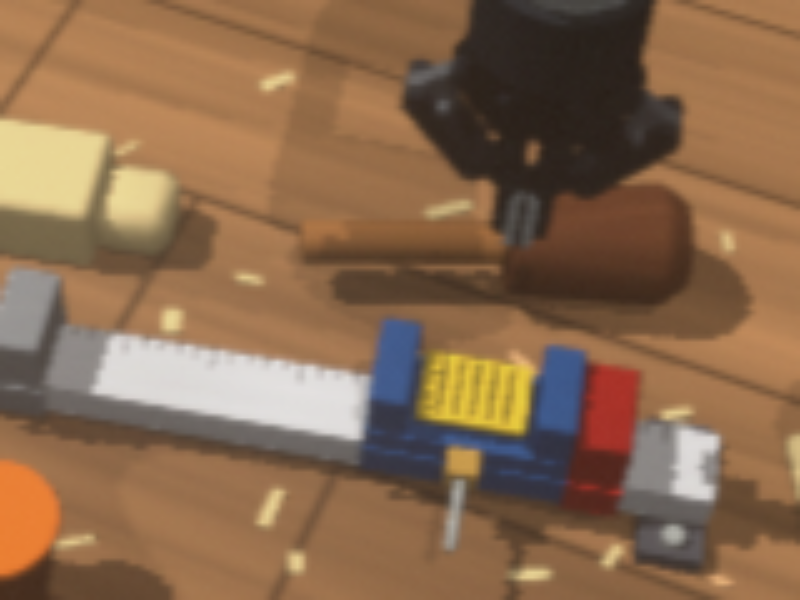

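The carriage stands flush against the red block at (575,440). The plate is up at z ≈ 0.072 with centres about 70 mm apart, and the gripper is clear.

```bash
python3 -c "from rig import bot;print(bot.finish_job())"
```

```text
the job is handed in; nothing more can be done
None
```

The carriage rests against the red stop with the plate sprung up and the gripper clear; I handed the job in at about 8 s on the clock, but no verdict came back.

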